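# Open the counterweighted clamp arm and load a filter drier in the leak-test rig

## Task

Load the copper filter drier into the leak-test rig. First push the handle of the red counterweighted clamp arm past its balance point, without gripping it, and press it up against its open stop for about a second with about 12 N (never more than 20 N there, nor a knock over 30 N on the way), so that the arm rests open by itself; then put the drier, tube stub up, fully home in the uncovered well and let go, gently and without disturbing the other things.

Things in the scene. Friction and masses are not known exactly. Their poses are not given: they have to be found in the camera images.
- rig: leak-test rig, fixed to the bench: blue base plate 160 x 270 x 15 mm, two aluminium pivot cheeks 120 mm high, outer faces 70 mm either side of the middle, and a square aluminium well block 80 x 80 mm, top 75 mm above the bench. Origin on the bench below the pivot, midway between the cheeks; x along the pivot axis, y level from the pivot to the well, z up. It must not take more than 35 N
- pivot (a point): the middle of the clamp arm's pivot axis, 100 mm above the bench; same axes as the rig. The axis is the rig's x axis
- well_mouth (a point): centre of the well's mouth, in the top of the well block, 75 mm above the bench, 130 mm from the pivot along rig y; axes as the rig's. The well is a plain upright round hole, 36 mm in diameter, 40 mm deep, with a 2 mm chamfer at the mouth, covered by the clamp arm's rubber pad (52 mm across) until the arm is open
- clamp_arm (a joint): angle of the red arm: 0 = shut, pad on the well; grows as it lifts and its handle swings to rig -y. At first its weight holds it shut, taking 5 to 7 N on the handle, more if fast; the balance point lies at 0.5 to 0.8 rad (the weight varies). Beyond it the arm sinks on slowly by itself to a springy rubber stop at about 1.3 rad (gives 1 mm at the handle for 10 to 20 N) and rests there
- handle (a point): level round bar 110 mm long, 12 mm thick, along rig x (black sleeve). Origin at its middle, 160 mm from the pivot axis: arm shut, 98 mm to rig +y of the pivot and 126 mm above it; open, 96 mm to -y and 128 mm above. Two thin legs 48 mm either side of the middle run to the pivot, clear between. Push its middle to rig -y, fingers closed, pointing down; the weight swings ahead, on the -y side
- drier_mid (a point): the filter drier: copper cylinder 34 mm in diameter, 85 mm high with a chamfered flat foot, then a cone and a 13 mm tube stub up to 106 mm; 0.2 to 0.33 kg, standing upright and loose on the bench. This point lies on its axis 42.5 mm above its foot; z points up to the stub. Home in the well it lies 2.5 mm above the well mouth
- oil_bottle: yellow oil bottle with blue cap, 60 mm across, 160 mm high, loose; leave alone. Origin under its centre
- spanner: steel spanner 180 mm long lying loose on the bench; leave alone. Origin under its middle
- screwdriver: screwdriver with red handle, 200 mm long, lying loose on the bench; leave alone. Origin under its middle
- coupling: copper coupling, a loose ring 38 mm across and 35 mm high; leave alone. Origin under its centre
- sealant_can: can with green label, 66 mm across, 110 mm high, loose; leave alone. Origin under its centre
- mug: white mug, 80 mm across, 90 mm high, loose; leave alone. Origin under its centre
- flare_block: steel flaring block 40 x 100 x 22 mm lying loose; leave alone. Origin under its centre

How it is judged (in metres and radians):
On the way, in this order (a step that is already met when the one before it is completed fails the run):
1. the handle is pressed against the open stop with more than 7 N for 0.3 s (value of joint clamp_arm above 1.25 rad and contact force between the fingers and clamp_arm above 7 N), for 0.3 s.
2. the arm rests open by itself, the fingers off the handle (value of joint clamp_arm above 1.25 rad and contact force between the fingers and clamp_arm below 0.1 N), for 0.5 s.
3. the drier is home in the well with the arm still open (horizontal distance between drier_mid and well_mouth below 0.003 m and z of drier_mid in the frame of well_mouth below 0.0055 m and angle between drier_mid's own z axis and vertical below 0.06 rad and value of joint clamp_arm above 1.25 rad), for 0.2 s.
At the end, for the whole second after the job is handed in: The clamp arm rests open by itself against its stop (joint above 1.25 rad, still), and the drier stands released and upright (within 0.06 rad) in the well, on its axis within 3 mm and within 3 mm of the well's floor (all of step 3 and contact force between the fingers and clamp_arm below 0.1 N and velocity of joint clamp_arm below 0.05 rad/s); the robot touches nothing.
It fails at once if the fingers press the open arm against its stop with more than 20 N (value of joint clamp_arm above 1.25 rad and contact force between the fingers and clamp_arm above 20 N).
It fails at once if the fingers load the arm with more than 30 N at any time (contact force between the fingers and clamp_arm above 30 N).
It fails at once if anything presses on the test rig with more than 35 N (contact force between rig and anything else above 35 N).
It fails at once if another thing is shifted by more than 30 mm (distance of any of oil_bottle, spanner, screwdriver, coupling, sealant_can, mug, flare_block from where it was at the start of the episode above 0.03 m).
It also fails if it takes over 72 s, if anything falls off the work surface, if the arm or the gripper's body presses on something with over 40 N, if the wrist force passes 120 N, or if a joint passes its speed limit or range.

## Robot

A 6-joint arm with a two-finger parallel gripper is mounted at the origin on the work surface. World frame = base frame: x ahead of the robot, y to its left, z up, the work surface at z = 0. Lengths are in mm, angles in rad, forces in N, time in s.
With the tool pointing down it reaches from about 350 to 775 mm from the base axis. Payload 5.5 kg.
Tool frame: the origin (TCP) lies midway between the tips of the shut fingers; the grasp point (between the pads) lies 19 mm behind it (manip.grasp_offset is the distance from the TCP to the grasp point, in mm); z points along the fingers, y is the line along which they close (so a half turn about z gives the same grasp; the last joint's range is limited). The gripper opens to 85 mm and grips with 20 to 120 N. Pads are 22 mm wide; open, the fingers measure 114 mm over their backs; the gripper's body (76 mm by 85 mm) begins 54 mm behind the grasp point. The pads swing forward as they close: fully open they stand 13 mm farther back than shut.
Start: joints at [-1.258, 0.313, 0.046, 1.304, 0, 1.431], TCP at [251.557, -517.101, 205.823] pointing down, gripper open.
Joint ranges: [-2.76, 2.76], [-0.86, 1.69], [-1.03, 1.26], [-2.2, 2.34], [-1.47, 1.5], [-3.14, 3.14]. Speed limits (rad/s): [2.57, 2.57, 3.14, 3.14, 3.14, 3.14].

## Interface

Orientations are given as a rotation vector (axis times angle).
In Python, from cell import manip, eyes gives the robot as it stands.
- The arm moves only by the tool drive_tool, never from a script. Its argument "series" is a list that holds one entry, the list of rows, each a list of 7 numbers: the turn, a rotation vector about the tool's x, y, z in units of 5 degrees (1.0 is 5 degrees), then the shift along the tool's x, y, z in units of 25 mm (1.0 is 25 mm), then the opening in per cent of the stroke, from 0 (shut) to 100 (fully open). A call has 1 to 20 rows; each row shifts and turns the commanded pose from where the row before left it, along the tool's axes as they then stand; what a row does not reach is not made up. A row lasts 1/12 s, in which the tool goes at most 41.7 mm and 7.16 degrees, less where a joint would pass 70% of its speed; a pose out of reach is approached as far as the arm can. A call is refused whole if a number of a shift passes 1 or a number of a turn 1, either way. A call with a gripper value outside its range is refused whole. The fingers move at their own pace and stop on an object; the grip force is fixed at half the most. Time passes only in rows, so rows that do not move let the fingers close. It gives the time, the measured TCP pose, the force and the opening at its end, in the units of the state.
- manip.state(): the state, without advancing time (a new reading comes with each control period).
- eyes.grab_frame(name): name is "scene" or "side" or "wrist"; returns the picture (400x640x3 uint8, blue, green, red); there is no depth.
- eyes.get_calibration(name): a dict with "intrinsics" (3x3 intrinsics, pixels), "world_to_cam" (4x4, takes a point from world to camera coordinates); the wrist camera has in their place "mount" (4x4, takes a point from camera to tool coordinates, whose origin is the TCP and whose axes are the flange's). Camera axes: x right, y down, z forward; pixel columns grow to the right and rows downward; lengths in mm; the calibration is good to about 2 mm. A picture is of the moment at which its call begins: read the wrist's pose just before it. get_calibration takes no time and is no camera call.
- manip.sign_off(): hands the job in, once; it reports no verdict.
The state is a dict: "time_s": time; "joint_pos": joint angles; "joint_velocities": joint speeds; "joint_efforts": joint torques, N m; "eef_pos": TCP position; "tool_rot": TCP orientation; "force": force on the tool from outside, world axes, zero at the start; "torque": the same for the moment, N m; "finger_gap": finger opening in mm.
Only numpy, scipy, OpenCV 4.12 (cv2) and the standard library are available. Lean on these libraries where they do the work, as an engineer would, in place of code of your own. Each camera call takes 0.05 s, during which the arm holds its last target. There are 200 camera calls.

## Working session

There is one attempt and no reset: what is moved stays moved. The work goes in short steps, Python scripts to look and compute and a tool call to move; the robot and the scene stay as the last step left them, time stands still between calls to the robot, and variables do not carry over. Pictures are saved under pics/ and viewed, on a budget of 10 in all, crops included, one or two more only if the job needs it, and the job is handed in when it is done.

Besides the shell and the picture viewer there is one more tool, called after "Request:" as name([rows], argument=value, ...), one row to a line, values as JSON. drive_tool: Moves the arm, as the interface text tells. Its arguments: {"type":"object","properties":{"series":{"type":"array"}},"required":["series"]}

```bash
ls; mkdir -p pics
python3 - <<'E'
from cell import manip, eyes
import cv2, numpy as np
np.set_printoptions(precision=4,suppress=True)
print(manip.state())
for n in ("scene","side"):
    im=eyes.grab_frame(n); cv2.imwrite(f"pics/{n}0.png",im)
    c=eyes.get_calibration(n); print(n,c)
print(eyes.get_calibration("wrist"))
a=cv2.imread("pics/scene0.png");b=cv2.imread("pics/side0.png")
E
```

```text
pics
{'time_s': 0.0, 'joint_pos': array([-1.2576,  0.314 ,  0.045 ,  1.3036,  0.    ,  1.4312]), 'joint_velocities': array([-0.0015,  0.001 ,  0.0009,  0.0008,  0.0003,  0.0006]), 'joint_efforts': array([ -0.0007, -48.0622,  29.8535,   0.0193,  -0.0001,   0.    ]), 'eef_pos': array([ 251.3639, -516.5324,  204.8906]), 'tool_rot': array([-3.0596, -0.7048,  0.0002]), 'force': array([-0.4073, -0.0171, -0.0492]), 'torque': array([-0.0589, -0.0144,  0.0228]), 'finger_gap': 85.50529496806395}
scene {'intrinsics': array([[365.1581,   0.    , 323.3498],
       [  0.    , 365.1581, 202.5525],
       [  0.    ,   0.    ,   1.    ]]), 'world_to_cam': array([[  -0.7694,    0.6388,   -0.0027,  427.0731],
       [   0.5053,    0.606 ,   -0.6143, -187.8943],
       [  -0.3908,   -0.474 ,   -0.789 , 1376.9617],
       [   0.    ,    0.    ,    0.    ,    1.    ]])}
side {'intrinsics': array([[383.8047,   0.    , 321.9055],
       [  0.    , 383.8047, 194.9936],
       [  0.    ,   0.    ,   1.    ]]), 'world_to_cam': array([[ -0.8355,  -0.5493,   0.0149, 460.9916],
       [ -0.4133,   0.6103,  -0.6758, 329.4556],
       [  0.3621,  -0.5708,  -0.7369, 949.0657],
       [  0.    ,   0.    ,   0.    ,   1.    ]])}
{'intrinsics': array([[311.9923,   0.    , 322.4714],
       [  0.    , 311.9923, 197.256 ],
       [  0.    ,   0.    ,   1.    ]]), 'mount': array([[   0.0007,   -0.9455,   -0.3256,   84.1713],
       [   1.    ,    0.0006,    0.0005,    1.2234],
       [  -0.0003,   -0.3256,    0.9455, -167.5154],
       [   0.    ,    0.    ,    0.    ,    1.    ]])}
```

View pics/scene0.png

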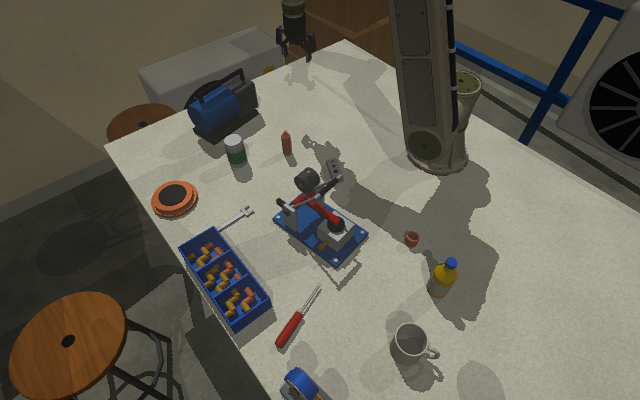

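View pics/side0.png

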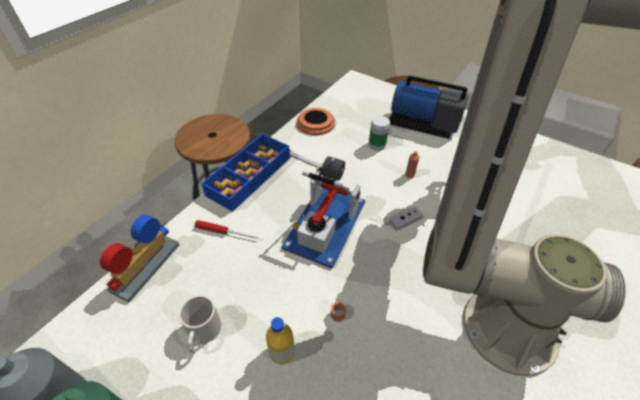

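Scene view: rig centred near (320,232) with its red arm shut over the well block at (335,232), drier upright at (287,143), flare block next to the rig at (333,168). Side view: rig (325,225), drier (412,165).

```bash
cat > h.py <<'E'
import cv2, numpy as np
from scipy.spatial.transform import Rotation as R
np.set_printoptions(precision=2,suppress=True)
def cam(eyes,n,st=None):
    c=eyes.get_calibration(n); K=c["intrinsics"]
    if n=="wrist":
        T=np.eye(4);T[:3,:3]=R.from_rotvec(st["tool_rot"]).as_matrix();T[:3,3]=st["eef_pos"]
        return K,T@c["mount"]
    return K,np.linalg.inv(c["world_to_cam"])
def rays(K,T,uv):
    uv=np.atleast_2d(np.float64(uv))
    d=np.c_[uv,np.ones(len(uv))]@np.linalg.inv(K).T
    return T[:3,3],d@T[:3,:3].T
def plane(K,T,uv,z):
    o,d=rays(K,T,uv); return o+d*((z-o[2])/d[:,2])[:,None]
def proj(K,T,P):
    Q=(np.atleast_2d(P)-T[:3,3])@T[:3,:3]@K.T; return Q[:,:2]/Q[:,2:]
def tri(rs):
    A=np.zeros((3,3));b=np.zeros(3)
    for o,d in rs:
        d=np.ravel(d);d=d/np.linalg.norm(d);M=np.eye(3)-np.outer(d,d);A+=M;b+=M@o
    return np.linalg.solve(A,b)
def mask(im,lo,hi,roi=None):
    m=cv2.inRange(cv2.cvtColor(im,cv2.COLOR_BGR2HSV),lo,hi)
    if roi:
        z=np.zeros_like(m);x0,y0,x1,y1=roi;z[y0:y1,x0:x1]=m[y0:y1,x0:x1];m=z
    return m
def big(m):
    return max(cv2.findContours(m,cv2.RETR_EXTERNAL,cv2.CHAIN_APPROX_NONE)[0],key=cv2.contourArea)
E
python3 - <<'E'
from h import *
from cell import eyes
for n,rb,rd in (("scene",(265,185,380,275),(275,120,300,162)),("side",(270,185,370,270),(400,145,425,182))):
    K,T=cam(eyes,n); im=cv2.imread(f"pics/{n}0.png")
    m=mask(im,(100,120,40),(125,255,255),rb)
    pts=np.vstack([c.reshape(-1,2) for c in cv2.findContours(m,0,1)[0] if cv2.contourArea(c)>4])
    W=plane(K,T,pts,10)[:,:2].astype(np.float32)
    r=cv2.minAreaRect(W); print(n,"plate",r,cv2.boxPoints(r).ravel())
    # drier
    m=mask(im,(0,90,40),(18,255,255),rd); c=big(m).reshape(-1,2)
    lo=c[c[:,1].argmax()];hi=c[c[:,1].argmin()]
    print("drier px",cv2.boundingRect(c),lo,hi,"foot near-edge",plane(K,T,lo,0),"top",plane(K,T,hi,106), "cam", T[:3,3])
E
```

```text
scene plate ((553.4221801757812, -22.239974975585938), (158.06544494628906, 268.2555847167969), 9.578804016113281) [ 453.17   96.87  497.81 -167.65  653.67 -141.35  609.03  123.17]
drier px (281, 130, 10, 25) [284 154] [284 130] foot near-edge [[ 445.9  -363.47   -0.  ]] top [[ 431.15 -368.01  106.  ]] cam [961.63 493.76 972.2 ]
side plate ((552.905029296875, -18.863265991210938), (156.36256408691406, 269.6824951171875), 9.380817413330078) [ 453.79  101.43  497.75 -164.64  652.02 -139.16  608.06  126.92]
drier px (406, 151, 13, 27) [409 177] [415 151] foot near-edge [[ 427.88 -350.26    0.  ]] top [[ 432.84 -361.08  106.  ]] cam [177.62 593.92 915.15]
```

Request:
drive_tool([
  [[0,0,-0.98,0,0,-0.39,0],[0,0,-0.98,0,0,-0.39,0],[0,0,-0.98,0,0,-0.39,0],[0,0,-0.98,0,0,-0.39,0],[0,0,-0.98,0,0,-0.39,0],[0,0,-0.98,0,0,-0.39,0],[0,0,-0.98,0,0,-0.39,0],[0,0,-0.98,0,0,-0.39,0],[0,0,-0.98,0,0,-0.39,0],[0,0,-0.98,0,0,-0.39,0],[0,0,-0.98,0,0,-0.39,0],[0,0,-0.98,0,0,-0.39,0],[0,0,-0.98,0,0,-0.39,0],[0,0,-0.98,0,0,-0.39,0],[0,0,-0.98,0,0,-0.39,0]],
])

```text
time_s: 1.35
eef_pos: [251.5, -516.9, 352.0]
tool_rot: [-2.025, -2.4, -0.001]
force: [0.3, -0.7, 0.1]
finger_gap: 0.0
```

Request:
drive_tool([
  [[0,0,0,0.5,0.4,0,0],[0,0,0,0.95,0.8,0,0],[0,0,0,0.95,0.8,0,0],[0,0,0,0.95,0.8,0,0],[0,0,0,0.95,0.8,0,0],[0,0,0,0.95,0.8,0,0],[0,0,0,0.95,0.8,0,0],[0,0,0,0.95,0.8,0,0],[0,0,0,0.95,0.8,0,0],[0,0,0,0.95,0.8,0,0],[0,0,0,0.95,0.8,0,0],[0,0,0,0.95,0.8,0,0],[0,0,0,0.95,0.8,0,0],[0,0,0,0.95,0.8,0,0],[0,0,0,0.95,0.8,0,0],[0,0,0,0.95,0.8,0,0],[0,0,0,0.95,0.8,0,0],[0,0,0,0.95,0.8,0,0],[0,0,0,0.95,0.8,0,0],[0,0,0,0.5,0.4,0,0]],
])

```text
time_s: 3.02
eef_pos: [553.2, -5.5, 351.2]
tool_rot: [-2.027, -2.398, -0.0]
force: [-0.7, -1.0, 0.6]
finger_gap: -0.2
```

Run:
```python
from h import *
from cell import manip,eyes
st=manip.state();print(st["time_s"],st["eef_pos"],R.from_rotvec(st["tool_rot"]).as_matrix(),st["joint_pos"],st["force"])
np.savez("w1.npz",**st)
cv2.imwrite("pics/w1.png",eyes.grab_frame("wrist"))
```

```text
3.0167 [553.16  -5.53 351.16] [[-0.17  0.99 -0.  ]
 [ 0.99  0.17  0.  ]
 [ 0.   -0.   -1.  ]] [-0.16  0.28  0.36  1.65  0.    1.25] [-0.73 -1.04  0.55]
```

View pics/w1.png

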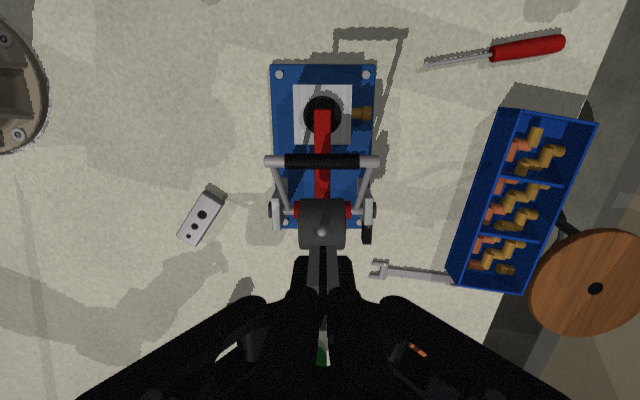

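Wrist view: white well block at (293–352, 85–145) with the pad at (322,115), black handle sleeve at row 161, columns 285–358, counterweight at (322,222).

Run:
```python
from h import *
from cell import eyes
st=dict(np.load("w1.npz")); K,T=cam(eyes,"wrist",st); im=cv2.imread("pics/w1.png")
m=mask(im,(0,0,130),(180,60,255),(285,78,360,152)); m=cv2.morphologyEx(m,cv2.MORPH_OPEN,np.ones((3,3)))
c=np.vstack([c.reshape(-1,2) for c in cv2.findContours(m,0,1)[0] if cv2.contourArea(c)>20])
print(cv2.boundingRect(c)); r=cv2.minAreaRect(plane(K,T,c,75)[:,:2].astype(np.float32)); print("block",r)
m=mask(im,(100,120,40),(125,255,255),(262,58,385,240)); r2=cv2.minAreaRect(np.vstack([plane(K,T,q.reshape(-1,2),15)[:,:2] for q in cv2.findContours(m,0,1)[0] if cv2.contourArea(q)>30]).astype(np.float32)); print("plate",r2)
m=mask(im,(0,0,0),(180,255,60),(280,152,366,170)); q=cv2.minAreaRect(big(m)); print("sleeve px",q)
# ends of handle bar
h=plane(K,T,q[0],226); print("handle",h)
for a in (9.5,10):
    t=np.deg2rad(a); X=np.array([np.cos(t),np.sin(t)]);Y=np.array([-X[1],X[0]])
    w=np.array(r[0]); o=w-130*Y; d=h[0,:2]-o; print(a,"rig o",o,"handle in rig",d@X,d@Y, "plate c in rig",(np.array(r2[0])-o)@X,(np.array(r2[0])-o)@Y)
```

```text
(293, 85, 59, 59)
block ((544.581298828125, 44.07896423339844), (79.5534439086914, 77.4644775390625), 9.616604804992676)
plate ((555.001953125, -18.84014892578125), (157.7908477783203, 265.61328125), 9.407757759094238)
sleeve px ((324.0, 160.5), (17.0, 82.0), 90.0)
handle [[551.88  13.71 226.  ]]
9.5 rig o [566.04 -84.14] handle in rig 2.186005727248485 98.83946850764184 plate c in rig -0.10690769819481716 66.22388058640834
10 rig o [567.16 -83.95] handle in rig 1.9139990066324444 98.82157874862138 plate c in rig -0.6634481974884796 66.227241919438
```

Request:
drive_tool([
  [[0,0,0,0.8,0,0,0],[0,0,0,0.8,0,0,0],[0,0,0,0.8,0,0,0],[0,0,0,0,0,0.7,0],[0,0,0,0,0,0.7,0],[0,0,0,0,0,0.7,0],[0,0,0,0,0,0.7,0],[0,0,0,0,0,0.7,0],[0,0,0,0,0,0.7,0],[0,0,0,0,0,0.7,0],[0,0,0,0,0,0.7,0],[0,0,0,0,0,0.45,0],[0,0,0,0,0,0,0],[0,0,0,0,0,0,0]],
])

```text
time_s: 4.23
eef_pos: [541.5, 50.6, 200.2]
tool_rot: [-2.03, -2.395, 0.002]
force: [-0.2, 0.1, 0.9]
finger_gap: -0.2
```

Request:
drive_tool([
  [[0,0,0,-0.2,0,0,0],[0,0,0,-0.2,0,0,0],[0,0,0,-0.2,0,0,0],[0,0,0,-0.15,0,0,0],[0,0,0,-0.1,0,0,0],[0,0,0,-0.1,0,0,0],[0,0,0,-0.1,0,0,0]],
])

```text
time_s: 4.82
eef_pos: [546.6, 27.7, 201.9]
tool_rot: [-2.027, -2.396, -0.009]
force: [-3.2, 14.6, 11.2]
finger_gap: -0.2
```

Request:
drive_tool([
  [[0,0,0,-0.05,0,-0.08,0],[0,0,0,-0.09,0,-0.08,0],[0,0,0,-0.09,0,-0.08,0],[0,0,0,-0.09,0,-0.08,0]],
])

```text
time_s: 5.15
eef_pos: [548.0, 18.6, 209.2]
tool_rot: [-2.028, -2.397, -0.005]
force: [0.4, 6.0, -0.1]
finger_gap: -0.3
```

Request:
drive_tool([
  [[0,0,0,-0.12,0,-0.075,0],[0,0,0,-0.14,0,-0.078,0],[0,0,0,-0.14,0,-0.078,0],[0,0,0,-0.14,0,-0.078,0],[0,0,0,-0.14,0,-0.078,0],[0,0,0,-0.148,0,-0.061,0],[0,0,0,-0.148,0,-0.061,0],[0,0,0,-0.148,0,-0.061,0],[0,0,0,-0.148,0,-0.061,0],[0,0,0,-0.148,0,-0.061,0],[0,0,0,-0.155,0,-0.041,0],[0,0,0,-0.155,0,-0.041,0],[0,0,0,-0.155,0,-0.041,0],[0,0,0,-0.155,0,-0.041,0],[0,0,0,-0.155,0,-0.041,0]],
])

```text
time_s: 6.4
eef_pos: [557.2, -36.1, 233.3]
tool_rot: [2.029, 2.397, 0.005]
force: [-2.4, 4.8, 9.4]
finger_gap: -0.2
```

Request:
drive_tool([
  [[0,0,0,-0.12,0,-0.08,0],[0,0,0,-0.12,0,-0.08,0],[0,0,0,-0.12,0,-0.06,0]],
])

```text
time_s: 6.65
eef_pos: [558.4, -46.0, 236.9]
tool_rot: [-2.031, -2.397, -0.0]
force: [0.5, 1.6, 0.7]
finger_gap: -0.1
```

Request:
drive_tool([
  [[0,0,0,-0.14,0,-0.02,0],[0,0,0,-0.16,0,-0.02,0],[0,0,0,-0.16,0,-0.02,0],[0,0,0,-0.16,0,-0.01,0],[0,0,0,-0.16,0,0,0],[0,0,0,-0.16,0,0,0],[0,0,0,-0.16,0,0.01,0],[0,0,0,-0.16,0,0.01,0],[0,0,0,-0.16,0,0.02,0],[0,0,0,-0.16,0,0.02,0],[0,0,0,-0.16,0,0.03,0],[0,0,0,-0.16,0,0.04,0]],
])

```text
time_s: 7.65
eef_pos: [566.9, -95.1, 237.7]
tool_rot: [2.029, 2.392, -0.002]
force: [-4.4, -2.0, 15.9]
finger_gap: -0.2
```

Run:
```python
from h import *
from cell import manip,eyes
a=eyes.grab_frame("scene")[140:260,250:390];b=eyes.grab_frame("side")[130:270,260:400]
w=eyes.grab_frame("wrist")
f=lambda x,s:cv2.resize(x,s,interpolation=cv2.INTER_CUBIC)
cv2.imwrite("pics/m4.png",np.vstack([np.hstack([f(a,(400,343)),f(b,(400,343))]),f(w,(400,250)).repeat(1,0) if 0 else np.hstack([f(w,(400,250)),np.zeros((250,400,3),np.uint8)])]))
st=manip.state();print(st["eef_pos"],st["force"],st["torque"])
```

```text
[567.   -95.69 237.66] [-3.34 -2.63 12.88] [-0.72  0.7   0.01]
```

View pics/m4.png

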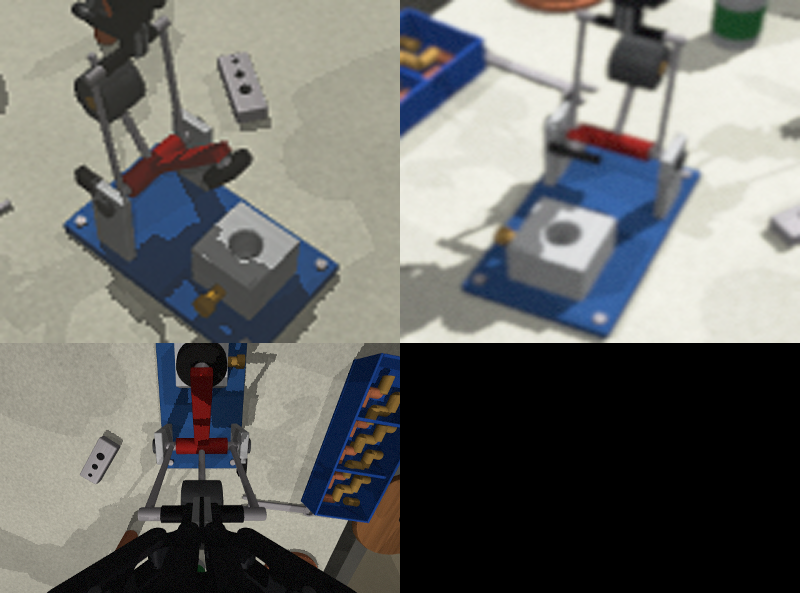

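Run:
```python
from h import *
from cell import manip,eyes
t=np.deg2rad(9.55);X=np.array([np.cos(t),np.sin(t),0]);Y=np.array([-X[1],X[0],0]);o=np.array([566.1,-84.1,0])
rig=lambda p:np.array([(p-o)@X,(p-o)@Y,p[2]])
cs,cd=cam(eyes,"scene"),cam(eyes,"side")
f=lambda a,b:rig(tri([rays(*cs,a),rays(*cd,b)]))
print("shut weight",f((306,181),(333,169)))
s=140/400
print("now weight",f((250+110*s,140+90*s),(260+(638-400)*s,130+62*s)))
print("now handle ends", f((250+97*s,140+65*s),(260+(680-400)*s,130+40*s)), f((250+163*s,140+25*s),(260+(582-400)*s,130+20*s)))
print("tcp",rig(manip.state()["eef_pos"]))
```

```text
shut weight [ -0.82  17.25 189.19]
now weight [  0.52 -53.91 188.2 ]
now handle ends [ -23.95 -100.06  183.29] [ 11.9   45.34 328.35]
tcp [ -1.03 -11.58 237.66]
```

Run:
```python
from h import *
from cell import manip,eyes
w=eyes.grab_frame("wrist"); cv2.imwrite("pics/w5full.png",w)
c=w[180:330,200:450]; c=np.clip(c.astype(float)*2.2,0,255).astype(np.uint8)
cv2.imwrite("pics/w5.png",cv2.resize(c,(800,480),interpolation=cv2.INTER_CUBIC))
```

```text
(no output)
```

View pics/w5.png

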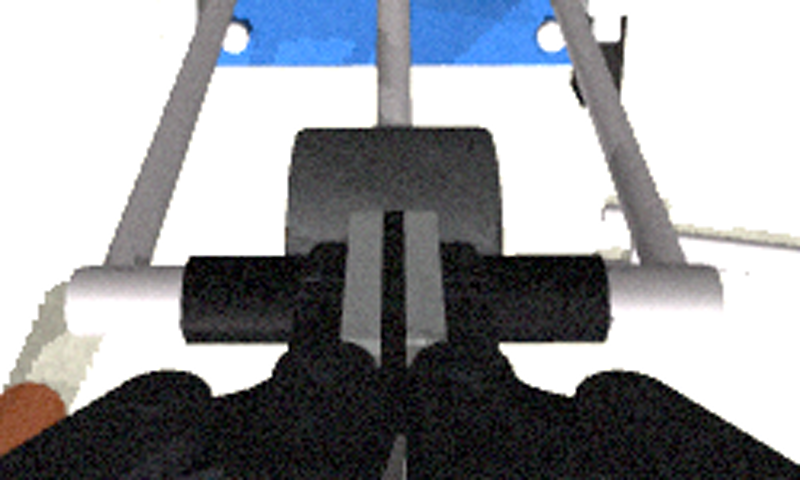

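Wrist crop: the finger pads stand in front of the handle sleeve, which is at crop row 300, with the weight behind and below (rows 128–255). The tool is resting on something and reads 13 N upward, so I'll lift to contact nearer the tips.

Request:
drive_tool([
  [[0,0,0,0,0,-0.1,0],[0,0,0,0,0,-0.1,0],[0,0,0,0,0,0,0]],
])

```text
time_s: 8.1
eef_pos: [566.3, -93.4, 240.1]
tool_rot: [2.032, 2.396, -0.001]
force: [-0.0, -0.3, -0.2]
finger_gap: 0.2
```

Run:
```python
from cell import manip
s=manip.state();print(s["eef_pos"],s["force"],s["torque"])
```

```text
[566.2748303  -93.43295024 240.13107347] [-0.0357801  -0.31920853 -0.19358119] [ 0.02408742 -0.00079932  0.01482997]
```

Request:
drive_tool([
  [[0,0,0,-0.1,0,0,0],[0,0,0,-0.16,0,0,0],[0,0,0,-0.16,0,0,0],[0,0,0,-0.16,0,0.02,0],[0,0,0,-0.16,0,0.04,0],[0,0,0,-0.16,0,0.05,0],[0,0,0,0,0,0,0]],
])

```text
time_s: 8.68
eef_pos: [569.9, -115.9, 236.9]
tool_rot: [-2.032, -2.396, 0.001]
force: [-1.8, -0.9, -0.3]
finger_gap: 0.3
```

Run:
```python
from h import *
from cell import manip,eyes
s=manip.state();print(s["eef_pos"],s["force"],s["torque"])
w=eyes.grab_frame("wrist"); cv2.imwrite("pics/w6full.png",w)
c=w[180:330,200:450]; c=np.clip(c.astype(float)*2.2,0,255).astype(np.uint8)
cv2.imwrite("pics/w6.png",cv2.resize(c,(800,480),interpolation=cv2.INTER_CUBIC))
```

```text
[ 569.94 -115.94  236.93] [-1.76 -0.86 -0.28] [ 0.01 -0.02  0.07]
```

View pics/w6.png

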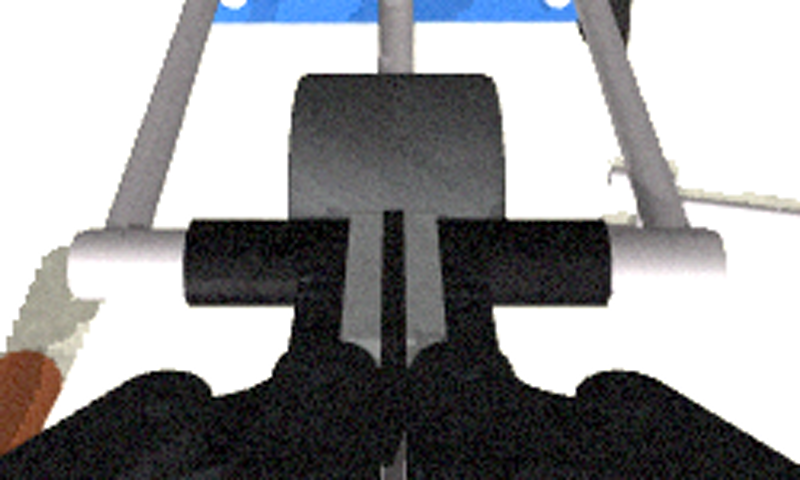

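Run:
```python
from h import *
from cell import manip,eyes
print(manip.grasp_offset,[a for a in dir(manip) if a[0]!='_'])
s=manip.state();print(s["eef_pos"],s["force"],s["finger_gap"])
print("cam",cam(eyes,"wrist",s)[1])
# tip position in scene & side
cs,cd=cam(eyes,"scene"),cam(eyes,"side")
for dz in (0,19,29): print(dz,proj(*cs,s["eef_pos"]+[0,0,dz]),proj(*cd,s["eef_pos"]+[0,0,dz]))
a=eyes.grab_frame("scene")[130:230,250:370];b=eyes.grab_frame("side")[100:200,270:390]
f=lambda x:cv2.resize(np.clip(x*2.2,0,255).astype(np.uint8),(800,667),interpolation=cv2.INTER_CUBIC)[:300*2]
g=lambda x:cv2.resize(np.clip(x*2.2,0,255).astype(np.uint8),(400,333),interpolation=cv2.INTER_CUBIC)
A=np.hstack([g(a.astype(float)),g(b.astype(float))])
for k,(c,o) in enumerate(((cs,(250,130)),(cd,(270,100)))):
    for dz,col in ((0,(0,0,255)),(29,(0,255,0))):
        p=(proj(*c,s["eef_pos"]+[0,0,dz])[0]-o)*400/120+[400*k,0]; cv2.circle(A,tuple(int(v) for v in p),3,col,-1)
cv2.imwrite("pics/m7.png",A)
```

```text
18.700000000000003 ['MotionError', 'grasp_offset', 'sign_off', 'state']
[ 569.83 -115.53  237.1 ] [ 0.47 -0.21 -0.42] 0.11867696382690836
cam [[  0.99   0.16   0.05 556.74]
 [  0.16  -0.93  -0.32 -33.63]
 [  0.     0.33  -0.95 404.62]
 [  0.     0.     0.     1.  ]]
0 [[292.7  161.24]] [[340.94 144.83]]
19 [[292.22 156.4 ]] [[341.3  139.38]]
29 [[291.97 153.79]] [[341.49 136.45]]
```

View pics/m7.png

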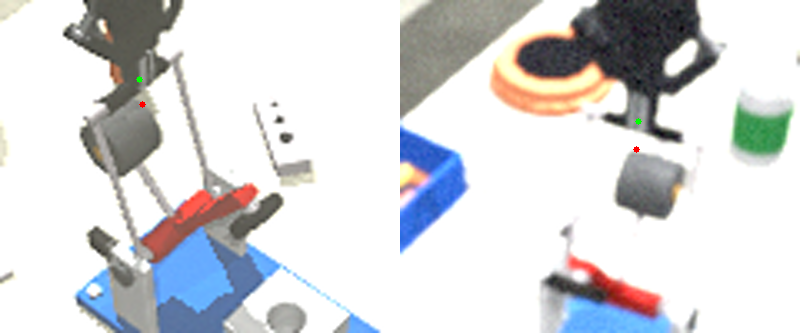

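The fingertips end above the handle: in the wrist, scene and side views alike they stop about 27 mm short of the reported TCP. That explains the upward force, because the tips were riding on top of the handle. I'll back off, go lower and push again.

Request:
drive_tool([
  [[0,0,0,0,0,-0.2,0],[0,0,0,0.5,0,-0.1,0],[0,0,0,0.7,0,0,0],[0,0,0,0.4,0,0,0],[0,0,0,0,0,0.5,0],[0,0,0,0,0,0.6,0],[0,0,0,0,0,0.6,0],[0,0,0,0,0,0.3,0],[0,0,0,0,0,0,0]],
])

```text
time_s: 9.58
eef_pos: [562.1, -74.5, 193.4]
tool_rot: [-2.028, -2.395, 0.002]
force: [-0.2, -1.0, 0.3]
finger_gap: -0.1
```

Run:
```python
from h import *
from cell import manip,eyes
s=manip.state();print(s["eef_pos"],s["force"],s["torque"])
w=eyes.grab_frame("wrist"); cv2.imwrite("pics/w8full.png",w)
c=w[150:350,160:480]; c=np.clip(c.astype(float)*2.2,0,255).astype(np.uint8)
cv2.imwrite("pics/w8.png",cv2.resize(c,(800,500),interpolation=cv2.INTER_CUBIC))
```

```text
[562.08 -74.53 193.36] [-0.22 -0.96  0.33] [ 0.01  0.04 -0.04]
```

View pics/w8.png

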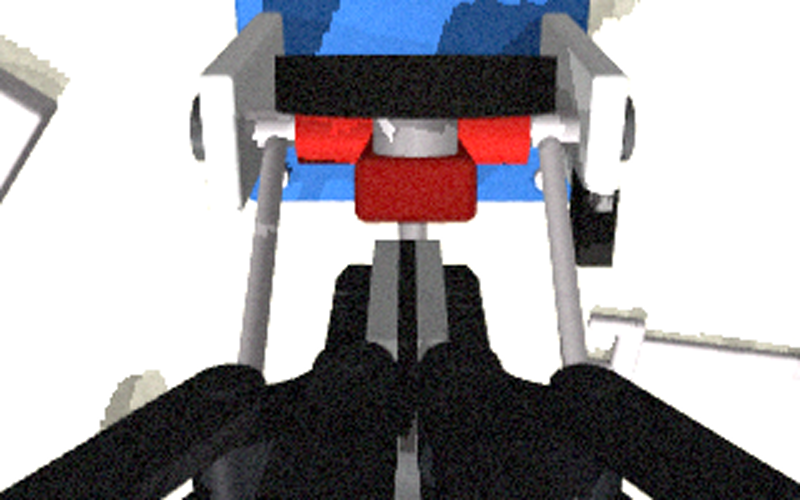

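The arm has sunk open by itself: the pad is at crop (415,88), which puts it near rig (52,222). Now a gentle approach to the handle at its stop.

Request:
drive_tool([
  [[0,0,0,-0.3,0,0,0],[0,0,0,-0.5,0,0.15,0],[0,0,0,-0.5,0,0.15,0],[0,0,0,-0.5,0,0.15,0],[0,0,0,-0.4,0,0.15,0],[0,0,0,-0.2,0,0,0],[0,0,0,-0.2,0,0,0],[0,0,0,-0.1,0,0,0],[0,0,0,0,0,0,0]],
])

```text
time_s: 10.38
eef_pos: [574.5, -142.8, 180.0]
tool_rot: [2.032, 2.396, -0.0]
force: [-0.7, -1.3, -1.3]
finger_gap: 0.6
```

Request:
drive_tool([
  [[0,0,0,-0.08,0,0,0],[0,0,0,-0.08,0,0,0],[0,0,0,-0.08,0,0,0],[0,0,0,-0.08,0,0,0],[0,0,0,-0.08,0,0,0],[0,0,0,0,0,0,0]],
])

```text
time_s: 10.88
eef_pos: [576.2, -152.3, 180.0]
tool_rot: [2.031, 2.396, -0.0]
force: [1.2, 0.8, -0.7]
finger_gap: 0.3
```

Request:
drive_tool([
  [[0,0,0,-0.04,0,0,0],[0,0,0,-0.04,0,0,0],[0,0,0,-0.04,0,0,0],[0,0,0,-0.04,0,0,0],[0,0,0,0,0,0,0]],
])

```text
time_s: 11.3
eef_pos: [576.8, -156.2, 180.0]
tool_rot: [2.031, 2.397, -0.0]
force: [0.3, -0.4, -0.9]
finger_gap: -0.2
```

Request:
drive_tool([
  [[0,0,0,-0.04,0,0,0],[0,0,0,-0.04,0,0,0],[0,0,0,-0.04,0,0,0],[0,0,0,0,0,0,0]],
])

```text
time_s: 11.63
eef_pos: [577.2, -159.2, 180.0]
tool_rot: [2.031, 2.396, -0.0]
force: [-0.2, 0.1, 0.3]
finger_gap: 0.1
```

Request:
drive_tool([
  [[0,0,0,-0.03,0,0,0],[0,0,0,-0.03,0,0,0],[0,0,0,0,0,0,0]],
])

```text
time_s: 11.88
eef_pos: [577.5, -160.6, 180.0]
tool_rot: [2.031, 2.397, -0.0]
force: [-0.5, -0.3, -0.5]
finger_gap: 0.5
```

Request:
drive_tool([
  [[0,0,0,-0.03,0,0,0],[0,0,0,-0.03,0,0,0],[0,0,0,0,0,0,0]],
])

```text
time_s: 12.13
eef_pos: [577.7, -161.7, 180.0]
tool_rot: [-2.031, -2.397, -0.001]
force: [-0.2, 0.7, 0.2]
finger_gap: -0.0
```

Request:
drive_tool([
  [[0,0,0,-0.03,0,0,0],[0,0,0,-0.03,0,0,0],[0,0,0,0,0,0,0]],
])

```text
time_s: 12.38
eef_pos: [577.6, -161.8, 179.9]
tool_rot: [-2.028, -2.396, -0.003]
force: [-0.5, 6.8, 0.9]
finger_gap: 0.1
```

Request:
drive_tool([
  [[0,0,0,-0.02,0,0,0],[0,0,0,-0.02,0,0,0],[0,0,0,0,0,0,0]],
])

```text
time_s: 12.63
eef_pos: [577.6, -161.8, 179.9]
tool_rot: [-2.027, -2.396, -0.005]
force: [-0.1, 9.1, 2.4]
finger_gap: 0.1
```

Request:
drive_tool([
  [[0,0,0,-0.02,0,0,0],[0,0,0,-0.01,0,0,0],[0,0,0,0,0,0,0],[0,0,0,0,0,0,0]],
])

```text
time_s: 12.97
eef_pos: [577.6, -161.8, 179.9]
tool_rot: [-2.026, -2.396, -0.006]
force: [-1.4, 11.3, 2.4]
finger_gap: -0.2
```

Request:
drive_tool([
  [[0,0,0,0,0,0,0],[0,0,0,0,0,0,0],[0,0,0,0,0,0,0],[0,0,0,0,0,0,0],[0,0,0,0,0,0,0],[0,0,0,0,0,0,0]],
])

```text
time_s: 13.47
eef_pos: [577.7, -161.8, 180.0]
tool_rot: [-2.026, -2.396, -0.006]
force: [-1.2, 10.5, 2.7]
finger_gap: 0.2
```

Request:
drive_tool([
  [[0,0,0,0,0,0,0],[0,0,0,0,0,0,0],[0,0,0,0,0,0,0],[0,0,0,0,0,0,0],[0,0,0,0.1,0,0,0],[0,0,0,0.2,0,0,0],[0,0,0,0.4,0,0,0],[0,0,0,0.2,0,0,0],[0,0,0,0,0,-0.5,0],[0,0,0,0,0,-0.9,0],[0,0,0,0,0,-0.9,0],[0,0,0,0,0,-0.9,0],[0,0,0,0,0,-0.9,0],[0,0,0,0,0,-0.9,0],[0,0,0,0,0,0,0]],
])

```text
time_s: 14.72
eef_pos: [576.0, -143.2, 310.0]
tool_rot: [2.026, 2.391, 0.003]
force: [-0.3, 0.4, 1.2]
finger_gap: 0.0
```

Request:
drive_tool([
  [[0,0,0,-0.3,-0.4,0,0],[0,0,0,-0.6,-0.8,0,0],[0,0,0,-0.6,-0.8,0,0],[0,0,0,-0.6,-0.8,0,80],[0,0,0,-0.6,-0.8,0,80],[0,0,0,-0.6,-0.8,0,80],[0,0,0,-0.6,-0.8,0,80],[0,0,0,-0.6,-0.8,0,80],[0,0,0,-0.6,-0.8,0,80],[0,0,0,-0.1,-0.1,0,80],[0,0,0,0,0,0,80],[0,0,0,0,0,0,80]],
])

```text
time_s: 15.72
eef_pos: [425.1, -299.2, 304.1]
tool_rot: [-2.031, -2.395, -0.001]
force: [0.6, -0.3, 0.7]
finger_gap: 68.6
```

Run:
```python
from h import *
from cell import manip,eyes
s=manip.state();print(s["time_s"],s["eef_pos"],s["tool_rot"],s["finger_gap"]);np.savez("w9.npz",**s)
w=eyes.grab_frame("wrist"); cv2.imwrite("pics/w9.png",w)
K,T=cam(eyes,"wrist",s);print(proj(K,T,[[437,-362,0],[437,-362,85],[437,-362,106]]))
m=mask(w,(0,90,30),(18,255,255)); 
for c in cv2.findContours(m,0,1)[0]:
    if cv2.contourArea(c)>60: print(cv2.boundingRect(c),cv2.contourArea(c))
```

```text
15.7167 [ 425.11 -299.18  304.12] [-2.03 -2.39 -0.  ] 68.64252829218938
[[323.07 188.03]
 [323.17 207.08]
 [323.21 212.99]]
(0, 375, 66, 25) 1142.5
(517, 219, 99, 82) 6161.0
(309, 178, 25, 40) 765.0
```

View pics/w9.png

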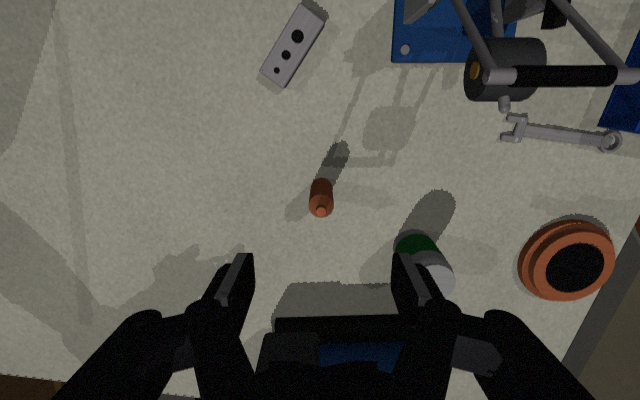

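Drier at (321,178–218), foot toward the top. The open tips at (240,255) and (405,255) again fit tips about 30 mm behind the nominal TCP.

Run:
```python
from h import *
from cell import manip,eyes
s=dict(np.load("w9.npz")); K,T=cam(eyes,"wrist",s); w=cv2.imread("pics/w9.png")
M=R.from_rotvec(s["tool_rot"]).as_matrix(); tx,ty=M[:,0],M[:,1]
m=mask(w,(0,90,30),(18,255,255),(290,165,350,235)); c=big(m).reshape(-1,2)
print(cv2.boundingRect(c))
rows={v:(c[c[:,1]==v][:,0].min(),c[c[:,1]==v][:,0].max()) for v in range(178,218,4) if (c[:,1]==v).any()};print(rows)
u=c[:,0].min()/2+c[:,0].max()/2
a=plane(K,T,[u,c[:,1].min()-.5],0)[0]-17*tx; b=plane(K,T,[u,c[:,1].max()+.5],85)[0]+17*tx
print("axis foot",a,"rim",b)
for p in ((a+b)/2,): d=p-s["eef_pos"]; print("move units x,y:",d@tx/25,d@ty/25)
```

```text
(309, 178, 25, 40)
{178: (np.int32(318), np.int32(324)), 182: (np.int32(313), np.int32(330)), 186: (np.int32(311), np.int32(331)), 190: (np.int32(310), np.int32(331)), 194: (np.int32(310), np.int32(332)), 198: (np.int32(309), np.int32(332)), 202: (np.int32(309), np.int32(332)), 206: (np.int32(309), np.int32(333)), 210: (np.int32(310), np.int32(332)), 214: (np.int32(313), np.int32(329))}
axis foot [ 433.75 -362.29   -0.02] rim [ 433.81 -360.43   85.02]
move units x,y: -2.523547696045351 -0.05701116270126693
```

Request:
drive_tool([
  [[0,0,0,-0.6,-0.02,0,80],[0,0,0,-0.7,-0.02,0,80],[0,0,0,-0.7,-0.02,0,80],[0,0,0,-0.5,0,0.4,80],[0,0,0,-0.02,0,0.8,80],[0,0,0,0,0,0.8,80],[0,0,0,0,0,0.8,80],[0,0,0,0,0,0.8,80],[0,0,0,0,0,0.8,80],[0,0,0,0,0,0.8,80],[0,0,0,0,0,0.8,80],[0,0,0,0,0,0.6,80],[0,0,0,0,0,0.5,80],[0,0,0,0,0,0.4,80],[0,0,0,0,0,0.4,80],[0,0,0,0,0,0.4,80],[0,0,0,0,0,0,80]],
])

```text
time_s: 17.18
eef_pos: [433.9, -360.6, 95.2]
tool_rot: [-2.029, -2.395, -0.001]
force: [-0.3, 0.3, -0.2]
finger_gap: 68.0
```

Request:
drive_tool([
  [[0,0,0,0,-0.01,0.3,80],[0,0,0,0,0,0.3,80],[0,0,0,-0.03,0,0.3,80],[0,0,0,0,0,0.3,80],[0,0,0,0,0,0.3,80],[0,0,0,0,0,0.3,80],[0,0,0,0,0,0.3,80],[0,0,0,0,0,0.3,80],[0,0,0,0,0,0.2,80],[0,0,0,0,0,0,80]],
])

```text
time_s: 18.02
eef_pos: [433.8, -361.9, 31.0]
tool_rot: [-2.03, -2.395, -0.0]
force: [0.4, 0.0, -0.6]
finger_gap: 68.3
```

Run:
```python
from h import *
from cell import manip,eyes
s=manip.state();print(s["eef_pos"],s["force"],s["torque"])
w=eyes.grab_frame("wrist"); sd=eyes.grab_frame("side")[110:220,340:480]; sc=eyes.grab_frame("scene")[90:190,220:350]
g=lambda x,z:cv2.resize(np.clip(x*1.8,0,255).astype(np.uint8),z,interpolation=cv2.INTER_CUBIC)
cv2.imwrite("pics/m10.png",np.hstack([g(w[150:400,160:480].astype(float),(500,390)),np.vstack([g(sd.astype(float),(250,195)),g(sc.astype(float),(250,195))])]))
```

```text
[ 433.78 -361.91   31.03] [ 0.38  0.   -0.6 ] [0.03 0.03 0.03]
```

View pics/m10.png

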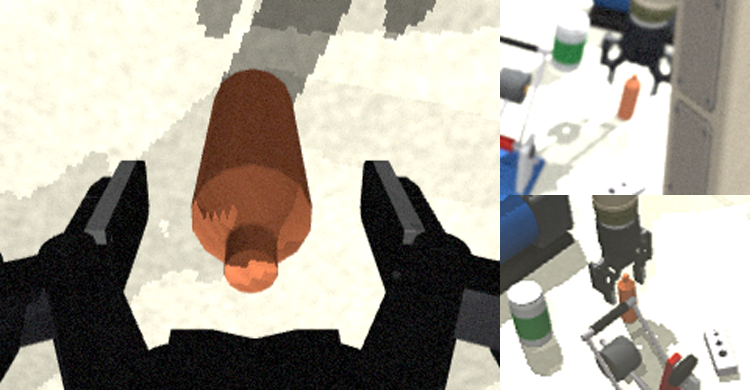

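Run:
```python
from h import *
from cell import manip,eyes
s=manip.state(); p=s["eef_pos"]; M=R.from_rotvec(s["tool_rot"]).as_matrix()
for sg in (-1,1):
  for dz in (10,25,35,45,55):
    q=p+M[:,1]*sg*40+[0,0,dz]
    a=proj(*cam(eyes,"side"),q)[0]; b=proj(*cam(eyes,"scene"),q)[0]; c=proj(*cam(eyes,"wrist",s),q-M[:,1]*sg*6+11*M[:,0])[0]
    print(sg,dz,"side inset",500+(a[0]-340)/.56,(a[1]-110)/.564,"scene inset",500+(b[0]-220)/.52,195+(b[1]-90)/.513,"wrist inset",(c[0]-160)/.64,(c[1]-150)/.64)
```

```text
-1 10 side inset 647.9136258563256 103.54776482769982 scene inset 640.5682453765064 290.06028949468663 wrist inset 156.23680712974038 120.90932026000081
-1 25 side inset 649.6156360876454 97.66133414050552 scene inset 640.037754473907 284.12071604439234 wrist inset 147.5207097107193 140.22493668092665
-1 35 side inset 650.766990273218 93.67935654420856 scene inset 639.6789041094879 280.10289389760874 wrist inset 140.7867416053647 155.14798522670432
-1 45 side inset 651.9319652892283 89.650271079346 scene inset 639.3158161357558 276.03762590086757 wrist inset 133.13874361010716 172.09660208612848
-1 55 side inset 653.1108042810589 85.57323682356956 scene inset 638.9484150449562 271.9240666412659 wrist inset 124.37706855100257 191.5132224507806
1 10 side inset 606.1941347257654 91.35788928452538 scene inset 611.2482771621336 312.240589056854 wrist inset 348.5455116386918 120.98596406270991
1 25 side inset 607.508338025785 85.46311224688634 scene inset 610.4389486059941 306.3331826761495 wrist inset 357.0642003750087 140.3024263367701
1 35 side inset 608.3971405162015 81.47644404157396 scene inset 609.891254047425 302.33548074727906 wrist inset 363.6453533569755 155.22544996528072
1 45 side inset 609.2962828774797 77.44339698960428 scene inset 609.3369072876058 298.28922343776304 wrist inset 371.11947770487177 172.1733213415735
1 55 side inset 610.2059465983996 73.36315703436117 scene inset 608.7757863913449 294.19352072497315 wrist inset 379.6815467941482 191.58815027478929
```

Wrist: the drier is centred between the open fingers (tips about 36 mm behind TCP, z≈67), with the palm clear of the stub. I'll lower 9 mm and close.

Request:
drive_tool([
  [[0,0,0,0,0,0.18,80],[0,0,0,0,0,0.18,80],[0,0,0,0,0,0,60],[0,0,0,0,0,0,50],[0,0,0,0,0,0,45],[0,0,0,0,0,0,40],[0,0,0,0,0,0,35],[0,0,0,0,0,0,30],[0,0,0,0,0,0,20],[0,0,0,0,0,0,10],[0,0,0,0,0,0,0],[0,0,0,0,0,0,0],[0,0,0,0,0,0,0],[0,0,0,0,0,0,0],[0,0,0,0,0,0,0]],
])

```text
time_s: 19.42
eef_pos: [434.4, -362.8, 23.7]
tool_rot: [2.031, 2.397, -0.001]
force: [-2.5, -0.5, 5.0]
finger_gap: 32.8
```

Request:
drive_tool([
  [[0,0,0,0,0,-0.2,0],[0,0,0,0,0,-0.4,0],[0,0,0,0,0,-0.6,0],[0,0,0,0,0,0,0],[0,0,0,0,0,0,0]],
])

```text
time_s: 19.83
eef_pos: [435.3, -363.3, 54.4]
tool_rot: [2.029, 2.395, -0.0]
force: [0.6, -0.2, -2.2]
finger_gap: 32.4
```

Gripped, with about 2.2 N of weight. Lifting to carry it over the rig.

Request:
drive_tool([
  [[0,0,0,0,0,-0.6,0],[0,0,0,0,0,-0.8,0],[0,0,0,0,0,-0.9,0],[0,0,0,0,0,-0.9,0],[0,0,0,0,0,-0.9,0],[0,0,0,0,0,-0.9,0],[0,0,0,0,0,-0.9,0],[0,0,0,0,0,-0.9,0],[0,0,0,0,0,-0.9,0],[0,0,0,0,0,-0.9,0],[0,0,0,0,0,-0.9,0],[0,0,0,0,0,-0.7,0],[0,0,0,0,0,-0.4,0],[0,0,0,0,0,0,0]],
])

```text
time_s: 21.0
eef_pos: [435.2, -363.3, 320.3]
tool_rot: [2.029, 2.394, -0.0]
force: [0.1, 0.2, -2.8]
finger_gap: 32.2
```

Request:
drive_tool([
  [[0,0,0,0.4,0.19,0,0],[0,0,0,0.7,0.32,0,0],[0,0,0,0.9,0.41,0,0],[0,0,0,0.9,0.41,0,0],[0,0,0,0.9,0.41,0,0],[0,0,0,0.9,0.41,0,0],[0,0,0,0.9,0.41,0,0],[0,0,0,0.9,0.41,0,0],[0,0,0,0.9,0.41,0,0],[0,0,0,0.9,0.41,0,0],[0,0,0,0.9,0.41,0,0],[0,0,0,0.9,0.41,0,0],[0,0,0,0.9,0.41,0,0],[0,0,0,0.9,0.41,0,0],[0,0,0,0.9,0.41,0,0],[0,0,0,0.9,0.41,0,0],[0,0,0,0.9,0.41,0,0],[0,0,0,0.6,0.27,0,0],[0,0,0,0.2,0.09,0,0],[0,0,0,0,0,0,0]],
])

```text
time_s: 22.67
eef_pos: [543.6, 47.8, 316.7]
tool_rot: [-2.026, -2.398, 0.002]
force: [0.4, -1.7, -1.8]
finger_gap: 32.7
```

Run:
```python
from h import *
from cell import manip,eyes
s=manip.state();print(s["time_s"],s["eef_pos"],s["tool_rot"],s["force"],s["finger_gap"]);np.savez("w11.npz",**s)
w=eyes.grab_frame("wrist"); cv2.imwrite("pics/w11.png",w)
K,T=cam(eyes,"wrist",s); M=R.from_rotvec(s["tool_rot"]).as_matrix();tx=M[:,0]
print("pred hole",proj(K,T,[544.6,44.1,75]),"foot near",proj(K,T,s["eef_pos"]+17*tx-[0,0,23.7]))
m=mask(w,(0,90,30),(18,255,255),(250,150,400,330))
c=big(m).reshape(-1,2);print("drier",cv2.boundingRect(c))
print({v:(int(c[c[:,1]==v][:,0].min()),int(c[c[:,1]==v][:,0].max())) for v in range(c[:,1].min(),c[:,1].min()+60,5)})
cv2.imwrite("pics/w11c.png",cv2.resize(np.clip(w[100:300,200:440]*1.5,0,255).astype(np.uint8),(720,600),interpolation=cv2.INTER_CUBIC))
```

```text
22.6667 [543.61  47.84 316.73] [-2.03 -2.4   0.  ] [ 0.4  -1.7  -1.84] 32.723754687308514
pred hole [[322.74 158.77]] foot near [[321.75 197.27]]
drier (283, 197, 80, 133)
{197: (318, 326), 202: (306, 337), 207: (300, 342), 212: (298, 344), 217: (296, 346), 222: (295, 348), 227: (294, 349), 232: (294, 350), 237: (293, 351), 242: (292, 352), 247: (291, 353), 252: (290, 354)}
```

View pics/w11c.png

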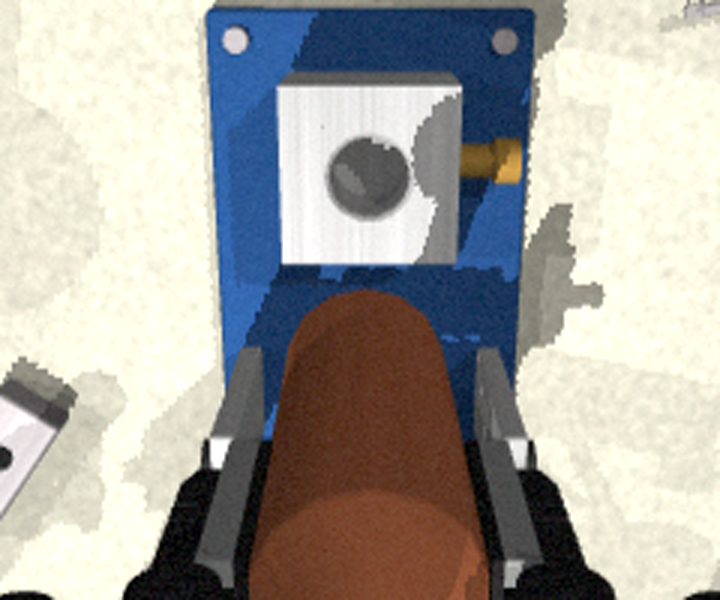

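Run:
```python
from h import *
from cell import eyes
s=dict(np.load("w11.npz")); w=cv2.imread("pics/w11.png"); K,T=cam(eyes,"wrist",s); M=R.from_rotvec(s["tool_rot"]).as_matrix()
sat=cv2.cvtColor(w,cv2.COLOR_BGR2HSV)
# block top: low saturation, bright enough
for lo in (55,80):
    m=mask(w,(0,0,lo),(180,70,255),(288,126,358,190)); m=cv2.morphologyEx(m,cv2.MORPH_OPEN,np.ones((3,3)))
    c=cv2.convexHull(big(m)).reshape(-1,2); r=cv2.minAreaRect(plane(K,T,c,75)[:,:2].astype(np.float32)); print(lo,"block",cv2.boundingRect(c),r)
g=cv2.GaussianBlur(cv2.cvtColor(w,cv2.COLOR_BGR2GRAY),(0,0),.7)
for th in (90,105):
    sub=np.zeros_like(g); sub[140:177,303:341]=(g[140:177,303:341]<th)*255
    n,l,st,ce=cv2.connectedComponentsWithStats(sub); i=l[159,323] or 1
    cc=cv2.convexHull(big((l==i).astype(np.uint8)*255)).reshape(-1,2)
    P=plane(K,T,cc,75)[:,:2].astype(np.float32); print(th,cv2.boundingRect(cc),"hole",cv2.minEnclosingCircle(P),cv2.fitEllipse(P)[:2])
foot=plane(K,T,[322,196.5],s["eef_pos"][2]-23.7)[0]-17*M[:,0]; print("foot",foot,"tcp",s["eef_pos"])
h=np.array([544.6,44.1,0]);
```

```text
55 block (292, 126, 62, 62) ((544.17431640625, 45.79562759399414), (80.064208984375, 82.07151794433594), 9.681680679321289)
80 block (292, 128, 62, 60) ((544.2463989257812, 44.50920104980469), (79.75762176513672, 79.54496765136719), 9.656883239746094)
90 (310, 146, 26, 26) hole ((544.3091430664062, 43.85859298706055), 17.801698684692383) ((544.1952514648438, 43.94731521606445), (34.66603088378906, 35.11496353149414))
105 (309, 146, 28, 27) hole ((544.3522338867188, 43.89753341674805), 18.286081314086914) ((544.3094482421875, 43.77510452270508), (35.747764587402344, 36.41807174682617))
foot [543.68  48.38 293.02] tcp [543.61  47.84 316.73]
```

Request:
drive_tool([
  [[0,0,0,-0.1,0,0.3,0],[0,0,0,-0.07,0,0.6,0],[0,0,0,0,0,0.8,0],[0,0,0,0,0,0.8,0],[0,0,0,0,0,0.8,0],[0,0,0,0,0,0.8,0],[0,0,0,0,0,0.8,0],[0,0,0,0,0,0.8,0],[0,0,0,0,0,0.7,0],[0,0,0,0,0,0.5,0],[0,0,0,0,0,0.4,0],[0,0,0,0,0,0.3,0],[0,0,0,0,0,0.1,0],[0,0,0,0,0,0,0],[0,0,0,0,0,0,0]],
])

```text
time_s: 23.97
eef_pos: [545.5, 41.5, 126.5]
tool_rot: [2.031, 2.396, 0.001]
force: [0.5, 0.3, -1.7]
finger_gap: 32.6
```

Run:
```python
from h import *
from cell import manip,eyes
s=manip.state();print(s["time_s"],s["eef_pos"],s["tool_rot"],s["force"],s["finger_gap"]);np.savez("w12.npz",**s)
w=eyes.grab_frame("wrist"); cv2.imwrite("pics/w12.png",w)
K,T=cam(eyes,"wrist",s); M=R.from_rotvec(s["tool_rot"]).as_matrix();tx,ty=M[:,0],M[:,1]
h=np.array([544.3,44.0,75])
print("pred hole near edge",proj(K,T,h+18*tx),"l/r",proj(K,T,[h-18*ty,h+18*ty]),"foot near",proj(K,T,s["eef_pos"]+17*tx-[0,0,23.7]))
a=w[100:300,200:440]
b=a.copy(); 
g=cv2.resize(np.clip(a*1.6,0,255).astype(np.uint8),(720,600),interpolation=cv2.INTER_CUBIC)
for k in range(0,360,6):
    for r,z,col in ((18,75,(0,255,0)),(17,s["eef_pos"][2]-23.7,(255,0,255))):
        t=np.deg2rad(k); c0=h if z==75 else s["eef_pos"]; p=np.array([c0[0],c0[1],z])+r*(np.cos(t)*tx+np.sin(t)*ty)
        q=(proj(K,T,p)[0]-[200,100]+.5)*3; cv2.circle(g,tuple(int(v) for v in q),1,col,-1)
cv2.imwrite("pics/w12c.png",g)
```

```text
23.9667 [545.49  41.5  126.51] [2.03 2.4  0.  ] [ 0.46  0.31 -1.67] 32.62829593197772
pred hole near edge [[320.61 180.02]] l/r [[296.56 203.21]
 [344.72 203.23]] foot near [[321.62 197.23]]
```

View pics/w12c.png

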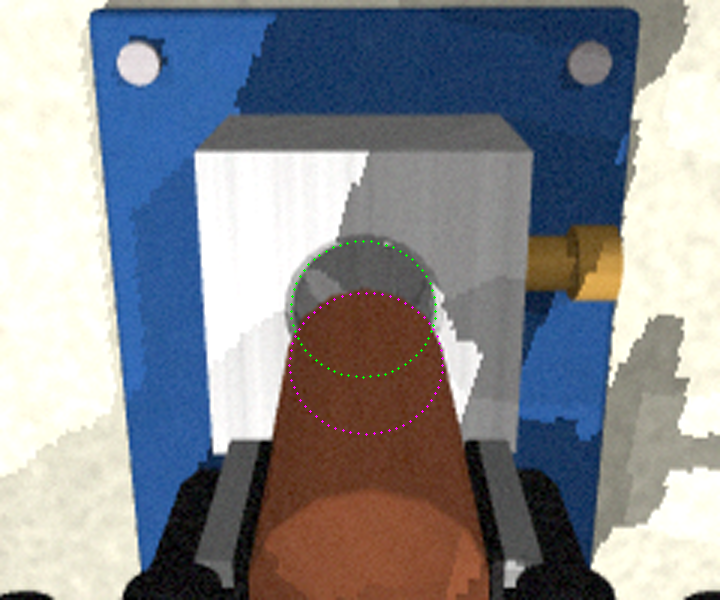

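Overlay: the green circle (mouth estimate) fits inside the chamfer ring (286–441, top row 233), and the magenta circle (predicted foot) fits the drier's foot at row 291. Correcting (+2.7, −0.8) mm and lowering.

Request:
drive_tool([
  [[0,0,0,0.107,-0.031,0,0],[0,0,0,0,0,0.2,0],[0,0,0,0,0,0.3,0],[0,0,0,0,0,0.2,0],[0,0,0,0,0,0.1,0],[0,0,0,0,0,0,0],[0,0,0,0,0,0,0],[0,0,0,0,0,0,0]],
])

```text
time_s: 24.68
eef_pos: [544.0, 44.2, 106.0]
tool_rot: [2.031, 2.397, 0.0]
force: [1.4, -0.5, -2.4]
finger_gap: 32.6
```

Run:
```python
from h import *
from cell import manip
s=manip.state();M=R.from_rotvec(s["tool_rot"]).as_matrix();d=np.array([544.3,44.0,0])-s["eef_pos"]
print(s["eef_pos"],s["force"],s["joint_velocities"],"x,y units",d@M[:,0]/25,d@M[:,1]/25, M[:,2])
```

```text
[544.01  44.24 106.  ] [ 1.36 -0.54 -2.39] [ 0.   -0.    0.01 -0.    0.    0.  ] x,y units -0.010896574750342036 0.009521587969662949 [ 0. -0. -1.]
```

Aligned to 0.3 mm. Slow descent into the mouth.

Request:
drive_tool([
  [[0,0,0,-0.01,0.01,0.08,0],[0,0,0,0,0,0.08,0],[0,0,0,0,0,0.06,0],[0,0,0,0,0,0.06,0],[0,0,0,0,0,0.06,0],[0,0,0,0,0,0,0]],
])

```text
time_s: 25.18
eef_pos: [543.9, 44.1, 97.1]
tool_rot: [-2.031, -2.396, 0.001]
force: [-0.3, 0.2, -1.7]
finger_gap: 32.4
```

Request:
drive_tool([
  [[0,0,0,0,0,0.05,0],[0,0,0,0,0,0.05,0],[0,0,0,0,0,0.05,0],[0,0,0,0,0,0.05,0],[0,0,0,0,0,0,0]],
])

```text
time_s: 25.6
eef_pos: [544.8, 43.4, 92.5]
tool_rot: [2.03, 2.395, -0.0]
force: [1.3, -2.4, -1.1]
finger_gap: 32.4
```

Request:
drive_tool([
  [[0,0,0,-0.03,0.025,0.05,0],[0,0,0,0,0,0.06,0],[0,0,0,0,0,0.06,0],[0,0,0,0,0,0.06,0],[0,0,0,0,0,0,0]],
])

```text
time_s: 26.02
eef_pos: [544.9, 43.3, 86.3]
tool_rot: [2.031, 2.397, -0.001]
force: [0.4, -3.0, -3.0]
finger_gap: 32.4
```

Request:
drive_tool([
  [[0,0,0,0,0,0.08,0],[0,0,0,0,0,0.08,0],[0,0,0,0,0,0.08,0],[0,0,0,0,0,0.08,0],[0,0,0,0,0,0,0]],
])

```text
time_s: 26.43
eef_pos: [544.8, 43.3, 78.2]
tool_rot: [-2.031, -2.397, 0.001]
force: [0.0, -3.5, -3.0]
finger_gap: 32.8
```

Request:
drive_tool([
  [[0,0,0,-0.02,0,0.08,0],[0,0,0,-0.01,0,0.08,0],[0,0,0,0,0,0.08,0],[0,0,0,0,0,0.08,0],[0,0,0,0,0,0.08,0],[0,0,0,0,0,0.08,0],[0,0,0,0,0,0.08,0],[0,0,0,0,0,0,0]],
])

```text
time_s: 27.1
eef_pos: [544.7, 42.9, 64.1]
tool_rot: [-2.03, -2.396, 0.0]
force: [-0.2, -0.9, -2.7]
finger_gap: 32.7
```

Request:
drive_tool([
  [[0,0,0,0,0,0.04,0],[0,0,0,0,0,0.04,0],[0,0,0,0,0,0.03,0],[0,0,0,0,0,0,0]],
])

```text
time_s: 27.43
eef_pos: [545.0, 42.8, 61.8]
tool_rot: [-2.031, -2.397, -0.0]
force: [0.6, -0.4, -3.1]
finger_gap: 33.0
```

Request:
drive_tool([
  [[0,0,0,0,0,0.03,0],[0,0,0,0,0,0.03,0],[0,0,0,0,0,0.03,0],[0,0,0,0,0,0,0]],
])

```text
time_s: 27.77
eef_pos: [545.0, 42.7, 59.5]
tool_rot: [-2.031, -2.397, -0.0]
force: [-0.6, -0.5, -2.2]
finger_gap: 32.6
```

Request:
drive_tool([
  [[0,0,0,0,0,0.03,0],[0,0,0,0,0,0.03,0],[0,0,0,0,0,0,0]],
])

```text
time_s: 28.02
eef_pos: [545.2, 42.7, 58.8]
tool_rot: [2.031, 2.396, 0.0]
force: [-2.1, -0.6, 3.1]
finger_gap: 33.0
```

The foot is on the floor: TCP 58.8, against 58.7 expected. Releasing and withdrawing straight up.

Request:
drive_tool([
  [[0,0,0,0,0,-0.02,36],[0,0,0,0,0,0,40],[0,0,0,0,0,0,45],[0,0,0,0,0,0,50],[0,0,0,0,0,0,60],[0,0,0,0,0,0,70],[0,0,0,0,0,0,80],[0,0,0,0,0,0,80],[0,0,0,0,0,0,80],[0,0,0,0,0,0,80]],
])

```text
time_s: 28.85
eef_pos: [545.1, 42.7, 58.7]
tool_rot: [2.031, 2.397, -0.0]
force: [-0.2, -0.5, -0.2]
finger_gap: 68.4
```

Request:
drive_tool([
  [[0,0,0,0,0,-0.1,80],[0,0,0,0,0,-0.2,80],[0,0,0,0,0,-0.3,80],[0,0,0,0,0,-0.5,80],[0,0,0,0,0,-0.7,80],[0,0,0,0,0,-0.9,80],[0,0,0,0,0,-0.9,80],[0,0,0,0,0,-0.9,80],[0,0,0,0,0,-0.9,80],[0,0,0,0,0,-0.9,80],[0,0,0,0,0,-0.9,80],[0,0,0,0,0,-0.9,80],[0,0,0,0,0,-0.7,80],[0,0,0,0,0,0,80],[0,0,0,0,0,0,80]],
])

```text
time_s: 30.1
eef_pos: [545.8, 42.7, 280.3]
tool_rot: [2.029, 2.395, 0.003]
force: [-1.4, 0.5, -0.4]
finger_gap: 68.4
```

Run:
```python
from h import *
from cell import manip,eyes
s=manip.state();print(s["time_s"],s["eef_pos"],s["force"],s["finger_gap"])
w=eyes.grab_frame("wrist"); cv2.imwrite("pics/w13.png",w); sc=eyes.grab_frame("scene"); cv2.imwrite("pics/s13.png",sc)
K,T=cam(eyes,"wrist",s);M=R.from_rotvec(s["tool_rot"]).as_matrix();tx,ty=M[:,0],M[:,1]
h=np.array([544.3,44.0,75])
print("pred stub top z141",proj(K,T,h+[0,0,66]),"cyl rim z120 near/far/l/r",proj(K,T,np.array([h+[0,0,45]+17*v for v in (tx,-tx,-ty,ty)])).ravel())
m=mask(w,(0,90,30),(18,255,255),(240,80,400,235))
for c in cv2.findContours(m,0,1)[0]:
    if cv2.contourArea(c)>60: print(cv2.boundingRect(c),cv2.contourArea(c))
g=lambda a,z:cv2.resize(np.clip(a*1.6,0,255).astype(np.uint8),z,interpolation=cv2.INTER_CUBIC)
cv2.imwrite("pics/m13.png",np.hstack([g(w[60:260,200:440],(400,333)),g(sc[130:270,250:418],(400,333))]))
```

```text
30.1 [545.75  42.68 280.34] [-1.42  0.52 -0.42] 68.41038129901847
pred stub top z141 [[320.24 174.37]] cyl rim z120 near/far/l/r [320.27 153.73 320.32 184.47 304.53 169.34 336.06 169.36]
(306, 146, 31, 38) 874.5
```

View pics/m13.png

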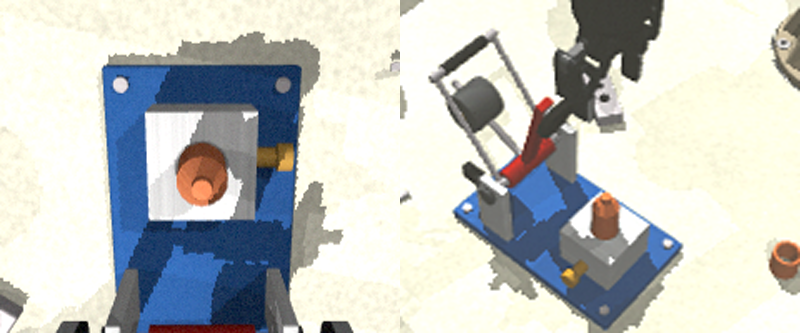

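The drier stands upright in the well: its rim spans columns 306–336 down to row 184, against 304.5–336 and 184.5 predicted for home. The arm is open, the coupling and flare block look in place, and the gripper is clear. Handing in.

```bash
python3 -c "
from cell import manip
print(manip.sign_off(), manip.state()['time_s'])"
```

```text
the job is handed in; nothing more can be done
the job is handed in; nothing more can be done
```

I handed the job in at about 30 s on the robot's clock. The drier is in the well with its tube stub up, and the red arm rests open by itself. The hand-in gave no verdict.

**Clamp arm:** I pushed the arm past its balance point and it sank open by itself. I then pressed the handle against its stop for about a second, with readings of 9–11 N, and backed off.

**Drier:** I gripped it, carried it over the rig and lowered it slowly until the force reading turned to about 3 N upward. That was at tool height 58.8 mm, against 58.7 mm expected for home. I then released it and withdrew straight up.

**Last checks:**
- **Drier:** in the last wrist picture its left, right and far rim edges were within about 1.5 pixels of where a home drier would appear. The near side was not checked this way, because the cylinder wall shows there.
- **Arm:** the last scene picture showed it open and the gripper clear of everything. Its angle was judged from pictures and the handle position, not read directly.
- **Other things:** only the coupling and flare block were in the last views. I did not check the rest at the end, but nothing was near my path.

**What disagreed or went wrong:**
- **Fingertips:** they ended about 27 mm short of the reported tool point. On the first push the tips therefore rode on top of the handle.
- **Knock:** that first push read up to about 18 N in total, below the 30 N limit. Forces are only reported at the end of each move, so a short peak in between could have gone unseen.
- **Well centre:** the walls guided the drier about 1.4 mm from my camera estimate, within calibration error.
- **Pictures:** I viewed 12, two over the budget of 10.

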